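Ready the marbles and open the glaze canister

ROBOT

A 6-joint arm with a two-finger parallel gripper is mounted at the origin on the work surface. World frame = base frame: x ahead of the robot, y to its left, z up, the work surface at z = 0. Lengths are in m, angles in rad, forces in N, time in s.
With the tool pointing down it reaches from about 0.3 to 0.875 m from the base axis. Payload 6.4 kg.
Tool frame: the origin (TCP) lies at the centre of the arm's flange, where the gripper is bolted on; the fingertips stand 173 mm ahead of it and the grasp point (between the pads) lies 155 mm ahead of it; z points along the fingers, y is the line along which they close (so a half turn about z gives the same grasp; the last joint's range is limited). The gripper opens to 85 mm and grips with 20 to 120 N. Pads are 22 mm wide; open, the fingers measure 114 mm over their backs; the gripper's body (76 mm by 85 mm) begins 54 mm behind the grasp point. The pads swing forward as they close: fully open they stand 13 mm farther back than shut.
Start: joints at [0.986, 0.181, 1.607, -0, 1.354, -0.206], TCP at [0.213, 0.534, 0.405] pointing down, gripper open.
Joint ranges: [-2.99, 2.99], [-0.89, 2.07], [0.3, 2.58], [-1.14, 4.28], [0, 2.63], [-3.12, 3.12]. Speed limits (rad/s): [2.57, 2.57, 3.01, 3.14, 3.14, 3.14].

INTERFACE

Orientations are given as a unit quaternion [w, x, y, z].
In Python, from bench import get_obs, camera, get_calibration, hand_in gives the robot as it stands. The module is installed in compiled form; this text tells all that it offers.
- The arm moves only by the tool drive_tool, never from a script. Its argument "increments" is a list of rows, each a list of 2 entries, a list of its own where there are three numbers: the shift along the tool's x, y, z normalised to -1 to 1, where 1 is 250 mm, then the turn about the tool's z normalised to -1 to 1, where 1 is 90 degrees. A call has exactly 8 rows; each row is the pose to reach, as a shift and turn from the pose commanded when the call began, along the tool's axes at that moment; what a row does not reach only later rows make up. A row lasts 1/8 s, in which the tool goes at most 62.5 mm and 10.7 degrees, less where a joint would pass 70% of its speed; a pose out of reach is approached as far as the arm can. A call with a number of a shift or a turn outside -1 to 1 is refused whole. A call with a gripper value outside its range is refused whole. "claw" is the closure, from 0 (fully open) to 1 (shut), set as the call begins (left out, the last holds). The fingers move at their own pace and stop on an object; the grip force is fixed at half the most. Time passes only in rows, so rows that repeat a pose let the fingers close, or fill a call up. It gives the time, the measured TCP pose, the force and the opening at its end, in the units of the state.
- get_obs(): the state, without advancing time (a new reading comes with each control period).
- camera(name): name is "scene" or "top" or "wrist"; returns the picture (420x560x3 uint8, blue, green, red); there is no depth.
- get_calibration(name): a dict with "K" (3x3 intrinsics, pixels), "origin" and "orientation" of the camera in the world. Camera axes: x right, y down, z forward; pixel columns grow to the right and rows downward; lengths in m; the calibration is good to about 2 mm. A picture is of the moment at which its call begins: read the wrist's pose just before it. get_calibration takes no time and is no camera call; for the wrist camera it gives the pose at the moment of the call.
- hand_in(): hands the job in, once; it reports no verdict.
The state is a dict: "time_s": time; "q": joint angles; "dq": joint speeds; "joint_efforts": joint torques, N m; "eef_pos": TCP position; "eef_rot": TCP orientation; "wrist_force": force on the tool from outside, world axes, zero at the start; "torque": the same for the moment, N m; "opening": opening from 0.0 (shut) to 1.0 (fully open).
Only numpy, scipy, OpenCV 4.12 (cv2) and the standard library are available. Lean on these libraries where they do the work, as an engineer would, in place of code of your own. Each camera call takes 0.05 s, during which the arm holds its last target. There are 200 camera calls.

TASK

Get this batch ready for glazing: put a spare marble from the pan into each empty pocket of the dipping rack, leaving the marbles already seated there alone and the extra one in the pan. Then twist the cap of the glaze canister loose (it may unlock in either direction, so try both), lift it off and finish holding it in the gripper, level and still, about 10 cm straight above the canister's mouth, so that drips fall back in. Do not disturb the other things on the bench.

Things in the scene. Friction and masses are not known exactly. Their poses are not given: they have to be found in the camera images.
- rack_hole0 (a point): pocket 0 of the wooden dipping rack (fixed, 180 x 120 x 16 mm, 3 x 2 pockets 60 mm apart, x along its length): centre of the mouth of this 20 mm square hole, level with the rack's top. A marble seated on the rim has its centre 10 mm above this point. Two of the six pockets start empty; which two varies
- rack_hole1 (a point): pocket 1 of the wooden dipping rack (fixed, 180 x 120 x 16 mm, 3 x 2 pockets 60 mm apart, x along its length): centre of the mouth of this 20 mm square hole, level with the rack's top. A marble seated on the rim has its centre 10 mm above this point. Two of the six pockets start empty; which two varies
- rack_hole2 (a point): pocket 2 of the wooden dipping rack (fixed, 180 x 120 x 16 mm, 3 x 2 pockets 60 mm apart, x along its length): centre of the mouth of this 20 mm square hole, level with the rack's top. A marble seated on the rim has its centre 10 mm above this point. Two of the six pockets start empty; which two varies
- rack_hole3 (a point): pocket 3 of the wooden dipping rack (fixed, 180 x 120 x 16 mm, 3 x 2 pockets 60 mm apart, x along its length): centre of the mouth of this 20 mm square hole, level with the rack's top. A marble seated on the rim has its centre 10 mm above this point. Two of the six pockets start empty; which two varies
- rack_hole4 (a point): pocket 4 of the wooden dipping rack (fixed, 180 x 120 x 16 mm, 3 x 2 pockets 60 mm apart, x along its length): centre of the mouth of this 20 mm square hole, level with the rack's top. A marble seated on the rim has its centre 10 mm above this point. Two of the six pockets start empty; which two varies
- rack_hole5 (a point): pocket 5 of the wooden dipping rack (fixed, 180 x 120 x 16 mm, 3 x 2 pockets 60 mm apart, x along its length): centre of the mouth of this 20 mm square hole, level with the rack's top. A marble seated on the rim has its centre 10 mm above this point. Two of the six pockets start empty; which two varies
- marble0_center (a point): centre of clay marble 0: unglazed ball, 28 mm across, 24 g. All seven are alike; four start seated in the rack, three lie in dents of the pan
- marble1_center (a point): centre of clay marble 1: unglazed ball, 28 mm across, 24 g. All seven are alike; four start seated in the rack, three lie in dents of the pan
- marble2_center (a point): centre of clay marble 2: unglazed ball, 28 mm across, 24 g. All seven are alike; four start seated in the rack, three lie in dents of the pan
- marble3_center (a point): centre of clay marble 3: unglazed ball, 28 mm across, 24 g. All seven are alike; four start seated in the rack, three lie in dents of the pan
- marble4_center (a point): centre of clay marble 4: unglazed ball, 28 mm across, 24 g. All seven are alike; four start seated in the rack, three lie in dents of the pan
- marble5_center (a point): centre of clay marble 5: unglazed ball, 28 mm across, 24 g. All seven are alike; four start seated in the rack, three lie in dents of the pan
- marble6_center (a point): centre of clay marble 6: unglazed ball, 28 mm across, 24 g. All seven are alike; four start seated in the rack, three lie in dents of the pan
- pan: square dented aluminium pan, fixed, 158 x 158 mm outside, 152 mm inside, rim 20 mm high, floor 4 mm thick with four shallow square dents 60 mm apart (30 mm from its centre along both its x and its y) of which three hold a spare marble, centre 16 mm above the bench; origin at the centre of its underside
- canister: square grey glaze canister, 80 x 80 mm, 90 mm high, screwed to the bench by a 110 x 110 x 6 mm foot; origin at the centre of its underside
- mouth (a point): centre of the canister's mouth, level with its top, 90 mm above the bench; the closed cap's origin is here
- cap: twist-lock cap, 110 to 230 g: disc 66 mm wide, 8 mm thick, a dark rib on it from knob to edge, a round knob on top. Origin: centre of the disc's underside, z up, x along the rib. A stem reaches 30 mm down with a 48 mm crossbar caught under lips in the mouth: while locked it only lifts 2 mm. It may unlock clockwise or anticlockwise; nothing outside shows which
- cap_knob (a point): middle of the cap's round wooden knob, 24 mm above the cap's origin; knob 40 mm across, 32 mm high. Turned the wrong way the cap meets a hard stop after 10 to 40 degrees (fingers turning on slip round the knob); the right way it turns easily (under 0.1 N m), is free to lift from 70 degrees on and stops at 90 to 115 degrees
- horse0: unpainted red clay horse, about 120 mm long and 90 mm high, loose bystander
- horse1: another such horse, bystander
- horse2: another such horse, bystander
- pigeon: white-glazed clay pigeon whistle, 70 mm long, 48 mm high, loose bystander
- paddle: wooden smoothing paddle lying flat, 200 x 36 x 10 mm, loose bystander
- mold_half: plaster mold half, 90 x 70 x 36 mm, loose bystander
Not all that is in view belongs to the job. There is more than one size of the canister; the one meant has the size given above.

How it is judged:
On the way, in this order (a step that is already met when the one before it is completed fails the run):
1. every pocket of the rack holds a released, seated marble (distance between any of marble0_center, marble1_center, marble2_center, marble3_center, marble4_center, marble5_center, marble6_center and rack_hole0 below 0.0125 m and distance between any of marble0_center, marble1_center, marble2_center, marble3_center, marble4_center, marble5_center, marble6_center and rack_hole1 below 0.0125 m and distance between any of marble0_center, marble1_center, marble2_center, marble3_center, marble4_center, marble5_center, marble6_center and rack_hole2 below 0.0125 m and distance between any of marble0_center, marble1_center, marble2_center, marble3_center, marble4_center, marble5_center, marble6_center and rack_hole3 below 0.0125 m and distance between any of marble0_center, marble1_center, marble2_center, marble3_center, marble4_center, marble5_center, marble6_center and rack_hole4 below 0.0125 m and distance between any of marble0_center, marble1_center, marble2_center, marble3_center, marble4_center, marble5_center, marble6_center and rack_hole5 below 0.0125 m and contact force between each of marble0, marble1, marble2, marble3, marble4, marble5, marble6 and the fingers below 0.1 N), for 0.2 s.
2. the cap is lifted off the canister (z of cap in the frame of mouth above 0.045 m and contact force between cap and the fingers above 1 N), for 0.2 s.
At the end, for the whole second after the job is handed in: Each of the six pockets holds a resting, released marble (centre within 12.5 mm of the mouth centre), the seventh lies in the pan; the cap is in the fingers, still, tilted under 15 degrees, its underside 60 to 160 mm above the mouth, within 40 mm of its axis, clear of the canister (all of step 1 and linear speed of each of marble0, marble1, marble2, marble3, marble4, marble5, marble6, cap below 0.03 m/s and ((horizontal distance between marble0_center and pan below 0.09 m and height (world z) of marble0_center below 0.025 m) or (horizontal distance between marble1_center and pan below 0.09 m and height (world z) of marble1_center below 0.025 m) or (horizontal distance between marble2_center and pan below 0.09 m and height (world z) of marble2_center below 0.025 m) or (horizontal distance between marble3_center and pan below 0.09 m and height (world z) of marble3_center below 0.025 m) or (horizontal distance between marble4_center and pan below 0.09 m and height (world z) of marble4_center below 0.025 m) or (horizontal distance between marble5_center and pan below 0.09 m and height (world z) of marble5_center below 0.025 m) or (horizontal distance between marble6_center and pan below 0.09 m and height (world z) of marble6_center below 0.025 m)) and z of cap in the frame of mouth between 0.06 and 0.16 m and horizontal distance between cap and mouth below 0.04 m and angle between cap's own z axis and vertical below 0.26 rad and contact force between cap and the fingers above 1 N and contact force between cap and canister below 0.1 N); the arm keeps its last pose, push and grip.
It fails at once if a marble that was already seated is moved over 12 mm (distance of any of marble0_center, marble1_center, marble2_center, marble3_center from where it was at the start of the episode above 0.012 m).
It fails at once if a bystander is moved over 20 mm or tipped (distance of any of horse0, horse1, horse2, pigeon, paddle, mold_half from where it was at the start of the episode above 0.02 m or angle between any of horse0, horse1, horse2, pigeon, paddle, mold_half's own z axis and vertical above 0.5 rad).
It also fails if it takes over 72 s, if anything falls off the work surface, if the arm or the gripper's body presses on something with over 40 N, if the wrist force passes 120 N, or if a joint passes its speed limit or range.

## Working session

There is one attempt and no reset: what is moved stays moved. The work goes in short steps, Python scripts to look and compute and a tool call to move; the robot and the scene stay as the last step left them, time stands still between calls to the robot, and variables do not carry over. Pictures are saved under pics/ and viewed, on a budget of 10 in all, crops included, one or two more only if the job needs it, and the job is handed in when it is done.

Besides the shell and the picture viewer there is one more tool, called as a command line: name --argument value ..., lists and objects as JSON in quotes. drive_tool: Moves the arm, as the interface text tells. Its arguments: {"type":"object","properties":{"increments":{"type":"array","items":{"type":"array"}},"claw":{"type":"number"}},"required":["increments"]}

```bash
mkdir -p pics; ls; cat > h.py <<'E'
import numpy as np,cv2
from bench import *
from scipy.spatial.transform import Rotation as R
def rot(q): return R.from_quat([q[1],q[2],q[3],q[0]]).as_matrix()
def ray(c,px,z):
    K=np.array(c["K"]);d=rot(c["orientation"])@np.linalg.inv(K)@np.array([px[0],px[1],1.]);o=np.array(c["origin"])
    return o+d*(z-o[2])/d[2]
def proj(c,p):
    v=rot(c["orientation"]).T@(np.array(p)-np.array(c["origin"]));u=np.array(c["K"])@v;return u[:2]/u[2]
E
python3 - <<'E'
from h import *
for n in("top","scene"):
    cv2.imwrite(f"pics/{n}0.png",camera(n)); c=get_calibration(n); print(n,c)
print(get_obs())
E
```

```text
pics
top {'K': array([[424.78216561,   0.        , 282.04318112],
       [  0.        , 424.78216561, 211.32897849],
       [  0.        ,   0.        ,   1.        ]]), 'origin': array([0.4770266 , 0.01253509, 1.06932104]), 'orientation': array([-0.02052783,  0.70888741, -0.70361312,  0.04456265])}
scene {'K': array([[539.03352268,   0.        , 279.00397711],
       [  0.        , 539.03352268, 214.85214196],
       [  0.        ,   0.        ,   1.        ]]), 'origin': array([ 1.1169711 , -0.48694801,  0.97740318]), 'orientation': array([-0.314464  ,  0.86082988,  0.37516951, -0.1390401 ])}
{'time_s': 0.1, 'q': array([ 9.85686474e-01,  1.81490202e-01,  1.60792419e+00,  1.80916323e-05,
        1.35381029e+00, -2.06336705e-01]), 'dq': array([ 0.0001957 , -0.00167983, -0.00370319,  0.0005252 ,  0.00095077,
        0.00087776]), 'joint_efforts': array([ 1.17499461e-03, -4.45872688e+01, -3.52237236e+01, -9.93189224e-05,
        4.16335199e-03,  3.08448170e-05]), 'eef_pos': array([0.21249399, 0.53404547, 0.40385301]), 'eef_rot': array([-3.22703169e-04,  1.88258330e-01,  9.82119206e-01, -7.49546435e-04]), 'wrist_force': array([-0.38632498, -0.81579863, -0.60168173]), 'torque': array([ 0.07491195, -0.01554957,  0.02936697]), 'opening': 1.0014616546738884}
```

View pics/top0.png

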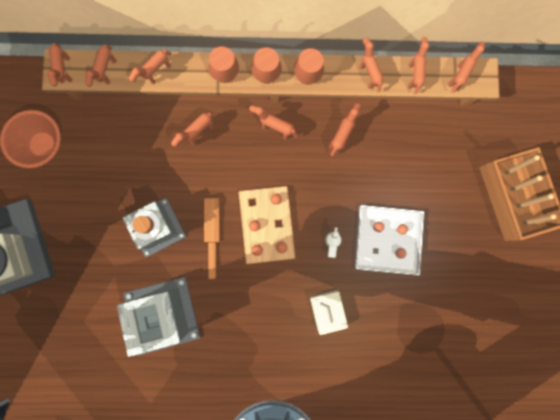

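View pics/scene0.png

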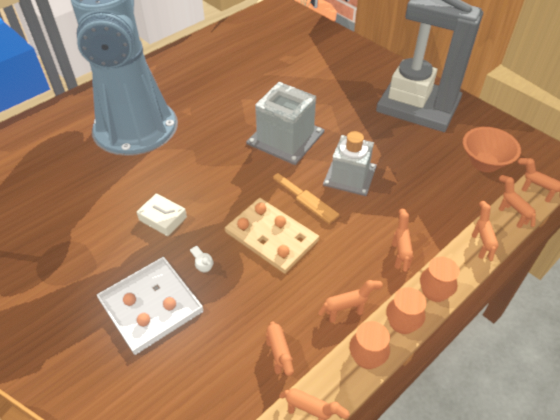

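```bash
cat > m.py <<'E'
from h import *
c=get_calibration("top");im=cv2.imread("pics/top0.png")
hsv=cv2.cvtColor(im,cv2.COLOR_BGR2HSV)
def blobs(x0,y0,x1,y1,f,z,amin,amax,lab):
    m=np.zeros(hsv.shape[:2],np.uint8);m[y0:y1,x0:x1]=f[y0:y1,x0:x1]
    n,l,s,ce=cv2.connectedComponentsWithStats(m)
    for i in range(1,n):
        if amin<=s[i,4]<=amax: print(lab,ce[i].round(1),s[i,2:5],ray(c,ce[i],z).round(4))
red=((hsv[...,0]<9)|(hsv[...,0]>172))&(hsv[...,1]>110); red=red.astype(np.uint8)
blobs(238,185,296,265,red,.026,25,300,"rackM")
blobs(355,205,425,275,red,.016,25,300,"panM")
dark=(hsv[...,2]<70).astype(np.uint8)
blobs(243,190,292,260,dark,.016,8,150,"hole")
blobs(360,210,420,270,dark,.004,8,150,"dent")
org=((hsv[...,0]<16)&(hsv[...,1]>120)).astype(np.uint8)
blobs(128,210,158,240,org,.125,50,900,"knob")
print([hsv[int(p[1]),int(p[0])] for p in((275,199),(255,226),(378,227),(252,202),(143,225),(265,210))])
E
python3 m.py; python3 - <<'E'
from h import *
im=cv2.imread("pics/top0.png")
a=cv2.resize(im[180:280,110:310],None,fx=4,fy=4,interpolation=cv2.INTER_CUBIC)[:, :]
s=cv2.imread("pics/scene0.png")
b=cv2.resize(s[70:220,230:400],None,fx=2,fy=2); b=cv2.copyMakeBorder(b[:200],0,0,0,800-340,0)
cv2.imwrite("pics/crop1.png",np.vstack([a,b]))
E
```

```text
panM [401.2 253.2] [ 8  7 38] [ 0.4724 -0.3208  0.016 ]
knob [142.2 224.2] [ 19  16 240] [0.5332 0.2886 0.125 ]
[array([ 10, 145, 247], dtype=uint8), array([ 10, 149, 238], dtype=uint8), array([ 10, 133, 246], dtype=uint8), array([ 11, 145, 114], dtype=uint8), array([ 14, 148, 232], dtype=uint8), array([ 21,  96, 250], dtype=uint8)]
```

View pics/crop1.png

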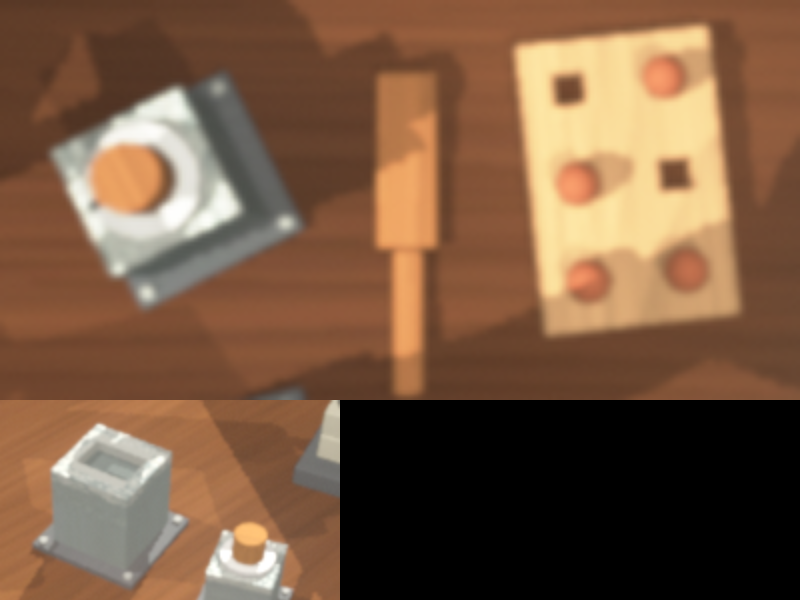

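The crop shows the capped canister (knob at top px 142,224) next to a larger open one at (155,318). The capped one is smaller and has the cap, so it is the one meant. The empty pockets are at about (252,202) and (278,223).

```bash
sed -i 's/^red=.*/red=((hsv[...,0]<=13)\&(hsv[...,1]>115)\&(hsv[...,2]>130)).astype(np.uint8)/; s/^dark=.*/dark=(hsv[...,2]<135).astype(np.uint8)/' m.py
cat >> m.py <<'E'
def rect(x0,y0,x1,y1,f,z,lab):
    m=np.zeros(hsv.shape[:2],np.uint8);m[y0:y1,x0:x1]=f[y0:y1,x0:x1]
    k=max(cv2.findContours(m,0,2)[0],key=cv2.contourArea);r=cv2.minAreaRect(k);b=cv2.boxPoints(r)
    P=np.array([ray(c,p,z) for p in b]);e=P[1]-P[0],P[2]-P[1]
    print(lab,P.mean(0).round(4),[(np.linalg.norm(v[:2]).round(3),np.degrees(np.arctan2(v[1],v[0])).round(1)) for v in e])
rect(232,180,302,270,((hsv[...,0]>15)&(hsv[...,2]>150)|(red>0)).astype(np.uint8),.016,"rack")
rect(345,195,432,282,((hsv[...,1]<60)&(hsv[...,2]>90)|(red>0)).astype(np.uint8),.02,"pan")
E
python3 m.py; python3 -c "
from h import *
w=get_calibration('wrist');print(w);o=get_obs();T=rot(o['eef_rot']);print(T.round(3),T.T@(w['origin']-o['eef_pos']),(T.T@rot(w['orientation'])).round(3))"
```

```text
rackM [257.4 187.1] [ 52  15 174] [0.6332 0.0387 0.026 ]
rackM [276.  198.5] [ 11  12 100] [ 0.6053 -0.0076  0.026 ]
rackM [239.9 234.7] [  7  62 229] [0.5152 0.0802 0.026 ]
rackM [254.5 225.1] [ 12  11 101] [0.539  0.0448 0.026 ]
rackM [281.2 246.9] [ 12  12 113] [ 0.4861 -0.0212  0.026 ]
rackM [256.9 249.9] [ 11  11 104] [0.4785 0.0383 0.026 ]
panM [417.5 205.4] [16  2 27] [ 0.5926 -0.3649  0.016 ]
panM [378.4 226.3] [ 8  8 53] [ 0.539  -0.2646  0.016 ]
panM [402.  228.9] [ 9  9 56] [ 0.5329 -0.3242  0.016 ]
panM [400.8 252.9] [ 7  7 42] [ 0.473  -0.3199  0.016 ]
hole [290.3 199.1] [ 3 25 49] [ 0.6053 -0.0436  0.016 ]
hole [251.8 202. ] [ 5  5 23] [0.5971 0.0524 0.016 ]
hole [278. 223.] [ 5  5 25] [ 0.5453 -0.0132  0.016 ]
dent [375.1 250.6] [ 3  4 11] [ 0.4783 -0.2584  0.004 ]
knob [142.2 224.2] [ 19  16 240] [0.5332 0.2886 0.125 ]
[array([ 10, 145, 247], dtype=uint8), array([ 10, 149, 238], dtype=uint8), array([ 10, 133, 246], dtype=uint8), array([ 11, 145, 114], dtype=uint8), array([ 14, 148, 232], dtype=uint8), array([ 21,  96, 250], dtype=uint8)]
rack [0.5534 0.0152 0.016 ] [(np.float64(0.173), np.float64(-89.3)), (np.float64(0.2), np.float64(-179.9))]
pan [ 0.5068 -0.2906  0.02  ] [(np.float64(0.164), np.float64(-5.8)), (np.float64(0.17), np.float64(-94.6))]
{'K': array([[324.57446413,   0.        , 283.84356119],
       [  0.        , 324.57446413, 211.71612542],
       [  0.        ,   0.        ,   1.        ]]), 'origin': array([0.15076932, 0.55877148, 0.3730696 ]), 'orientation': array([0.11055839, 0.82012883, 0.55640799, 0.07467062])}
[[-0.929  0.37  -0.001]
 [ 0.37   0.929 -0.001]
 [ 0.    -0.002 -1.   ]] [0.06648194 0.00019762 0.03080652] [[ 0.    -0.964 -0.265]
 [ 1.    -0.     0.001]
 [-0.001 -0.265  0.964]]
```

Marble spacings come out at 60 and 120 mm, as they should. Targets are pockets A (0.5975, 0.052) and B (0.5455, -0.014), and pan marbles M1 (0.539, -0.265) and M3 (0.473, -0.320). I'll close along world 45°, which is diagonal to both pan and rack.

drive_tool --increments '[[[-0.1, -0.1, 0], 0], [[-0.2, -0.2, 0], 0], [[-0.3, -0.31, 0], 0], [[-0.4, -0.41, 0], 0], [[-0.5, -0.52, 0], 0], [[-0.6, -0.62, 0], 0], [[-0.7, -0.73, 0], 0], [[-0.8, -0.83, 0], 0]]' --claw 0.35

```text
time_s: 1.1
eef_pos: [0.3218, 0.2663, 0.4044]
eef_rot: [-0.0, 0.188, 0.982, -0.0]
wrist_force: [0.6, -0.3, 0.2]
opening: 0.656
```

drive_tool --increments '[[[-0.1, -0.1, 0], 0], [[-0.2, -0.2, 0], 0], [[-0.3, -0.31, 0], 0], [[-0.4, -0.41, 0], 0], [[-0.5, -0.52, 0], 0], [[-0.6, -0.62, 0], 0], [[-0.7, -0.73, 0], 0], [[-0.8, -0.83, 0], 0]]'

```text
time_s: 2.1
eef_pos: [0.4309, -0.0005, 0.4044]
eef_rot: [-0.0, 0.188, 0.982, 0.0]
wrist_force: [0.3, 0.0, 0.5]
opening: 0.653
```

drive_tool --increments '[[[-0.12, -0.12, 0], 0.04], [[-0.25, -0.25, 0], 0.08], [[-0.37, -0.37, 0.1], 0.12], [[-0.5, -0.5, 0.2], 0.16], [[-0.62, -0.62, 0.3], 0.2], [[-0.75, -0.75, 0.41], 0.24], [[-0.79, -0.82, 0.41], 0.26], [[-0.79, -0.82, 0.41], 0.26]]'

```text
time_s: 3.1
eef_pos: [0.5384, -0.2637, 0.3022]
eef_rot: [-0.0, 0.384, 0.923, 0.0]
wrist_force: [0.4, 0.9, -0.2]
opening: 0.648
```

```bash
cat >> h.py <<'E'
def go(p,yaw=None):
    o=get_obs();T=rot(o["eef_rot"]);d=T.T@(np.array(p)-o["eef_pos"])/.25
    y=np.degrees(np.arctan2(T[1,1],T[0,1]))
    print("t",round(o["time_s"],2),"pos",o["eef_pos"].round(4),"yaw y",y.round(2),"tilt z",T[:,2].round(3),"open",round(o["opening"],3),"F",o["wrist_force"].round(1),"-> shift",d.round(3), None if yaw is None else round((y-yaw)/90,3))
E
python3 - <<'E'
from h import *
go((.539,-.2646,.3),45)
w=get_calibration("wrist");im=camera("wrist");cv2.imwrite("pics/w1.png",im)
for p in((.539,-.2646,.016),(.5329,-.3242,.016),(.473,-.3199,.016)):print(proj(w,p))
hsv=cv2.cvtColor(im,cv2.COLOR_BGR2HSV)
m=((hsv[...,0]<=13)&(hsv[...,1]>110)&(hsv[...,2]>130)).astype(np.uint8)
n,l,s,ce=cv2.connectedComponentsWithStats(m)
for i in range(1,n):
    if 200<s[i,4]<5000:print(ce[i].round(1),s[i,2:],ray(w,ce[i],.016).round(4))
E
```

```text
t 3.1 pos [ 0.5384 -0.2637  0.3022] yaw y 44.82 tilt z [-0.  0. -1.] open 0.648 F [ 0.4  0.9 -0.2] -> shift [-0.004 -0.001  0.009] -0.002
[282.86451862 209.07436119]
[228.04864398 252.53091891]
[176.66930811 200.35801728]
[179.3 199.8] [ 36  32 792] [ 0.4742 -0.318   0.016 ]
[284.5 208.2] [ 34  34 850] [ 0.5394 -0.2631  0.016 ]
[231.4 251.5] [ 33  32 701] [ 0.5343 -0.3215  0.016 ]
```

View pics/w1.png

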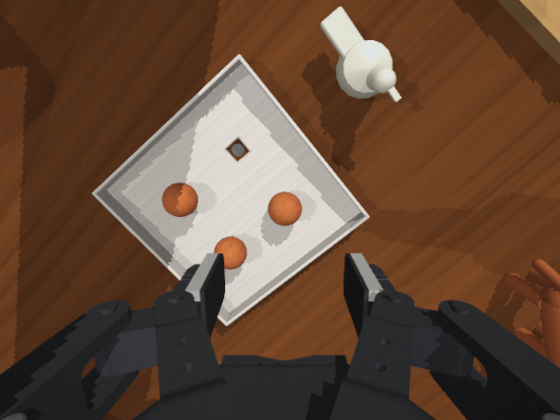

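drive_tool --increments '[[[0, 0, 0.1], 0], [[0, 0, 0.2], 0], [[0, 0, 0.3], 0], [[0, 0, 0.38], 0], [[0, 0, 0.44], 0], [[0, 0, 0.48], 0], [[0, 0, 0.495], 0], [[0, 0, 0.495], 0]]'

```text
time_s: 4.15
eef_pos: [0.5386, -0.2629, 0.1786]
eef_rot: [0.0, 0.384, 0.924, -0.0]
wrist_force: [-0.0, 0.1, 0.3]
opening: 0.649
```

drive_tool --increments '[[[0, 0, 0], 0], [[0, 0, 0], 0], [[0, 0, 0], 0], [[0, 0, 0], 0], [[0, 0, -0.03], 0], [[0, 0, -0.1], 0], [[0, 0, -0.2], 0], [[0, 0, -0.3], 0]]' --claw 1

```text
time_s: 5.15
eef_pos: [0.5385, -0.2627, 0.2551]
eef_rot: [0.0, 0.384, 0.924, -0.0]
wrist_force: [-1.2, 0.0, 0.3]
opening: 0.287
```

```bash
python3 - <<'E'
from h import *
go((.5975,.052,.26),45)
w=get_calibration("wrist");cv2.imwrite("pics/w2.png",camera("wrist"))
E
```

```text
t 5.15 pos [ 0.5385 -0.2627  0.2551] yaw y 44.9 tilt z [ 0. -0. -1.] open 0.287 F [-1.2  0.   0.3] -> shift [ 0.725  1.056 -0.02 ] -0.001
```

View pics/w2.png

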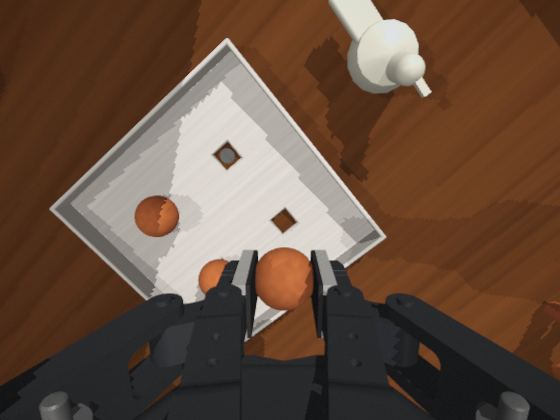

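Wrist view: the marble is held between the pads at about (284,279), and the dent below is empty. I'll work out where it sits relative to the TCP and carry on.

drive_tool --increments '[[[0.08, 0.1, -0.02], 0], [[0.19, 0.25, -0.02], 0], [[0.31, 0.4, -0.02], 0], [[0.43, 0.55, -0.02], 0], [[0.55, 0.7, -0.02], 0], [[0.65, 0.85, -0.02], 0], [[0.72, 0.95, -0.02], 0], [[0.73, 0.98, -0.02], 0]]'

```text
time_s: 6.2
eef_pos: [0.5833, 0.0413, 0.2589]
eef_rot: [0.0, 0.382, 0.924, 0.0]
wrist_force: [0.7, -0.2, 0.3]
opening: 0.287
```

```bash
python3 - <<'E'
from h import *
go((.5975,.052,.26),45)
o=get_obs();w=get_calibration("wrist");im=camera("wrist")
hsv=cv2.cvtColor(im,cv2.COLOR_BGR2HSV)
m=((hsv[...,0]<=13)&(hsv[...,1]>110)&(hsv[...,2]>100)).astype(np.uint8)
n,l,s,ce=cv2.connectedComponentsWithStats(m)
for i in range(1,n):
    if 200<s[i,4]<6000 : print(ce[i].round(1),s[i,2:],"z26",ray(w,ce[i],.026).round(4),"held rel",(rot(o["eef_rot"]).T@(ray(w,ce[i],o["eef_pos"][2]-.1626)-o["eef_pos"])).round(4))
for p in((.5975,.052,.016),(.5455,-.0138,.016)): print(proj(w,p).round(1))
m=(hsv[...,2]<75).astype(np.uint8)
n,l,s,ce=cv2.connectedComponentsWithStats(m)
for i in range(1,n):
    if 80<s[i,4]<1500 : print("dark",ce[i].round(1),s[i,2:],ray(w,ce[i],.016).round(4))
cv2.imwrite("pics/w3.png",im)
E
```

```text
t 6.2 pos [0.5833 0.0413 0.2589] yaw y 45.05 tilt z [ 0.  0. -1.] open 0.287 F [ 0.7 -0.2  0.3] -> shift [-0.01   0.071 -0.005] 0.001
[379.9   8.1] [ 35  27 453] z26 [0.5308 0.1692 0.026 ] held rel [0.1063 0.0349 0.1626]
[158.2 112.9] [  50   49 1872] z26 [0.4797 0.0397 0.026 ] held rel [ 0.0702 -0.0484  0.1626]
[239.5 175.2] [  44   45 1546] z26 [0.5394 0.0467 0.026 ] held rel [ 0.0459 -0.0177  0.1626]
[106.9 190.6] [  49   44 1703] z26 [ 0.4868 -0.0199  0.026 ] held rel [ 0.0395 -0.0727  0.1626]
[287.4 303.6] [  71  113 5413] z26 [0.6247 0.0042 0.026 ] held rel [-0.013   0.0021  0.1626]
[138.6 355.8] [ 22  27 262] z26 [ 0.5781 -0.1034  0.026 ] held rel [-0.0411 -0.0691  0.1626]
[428.6 355.5] [ 21  27 247] z26 [0.7286 0.0475 0.026 ] held rel [-0.0411  0.0699  0.1626]
[308.7 227.1]
[188.3 240.4]
dark [336.9 265.4] [14  9 94] [0.6323 0.0464 0.016 ]
dark [554.2 299.2] [14 13 84] [0.7647 0.1408 0.016 ]
```

drive_tool --increments '[[[-0.008, 0.075, 0], 0], [[-0.008, 0.075, 0.05], 0], [[-0.008, 0.075, 0.12], 0], [[-0.008, 0.075, 0.19], 0], [[-0.008, 0.075, 0.24], 0], [[-0.008, 0.075, 0.265], 0], [[-0.008, 0.075, 0.278], 0], [[-0.008, 0.075, 0.278], 0]]'

```text
time_s: 7.25
eef_pos: [0.598, 0.0516, 0.1897]
eef_rot: [-0.0, 0.383, 0.924, 0.0]
wrist_force: [-3.2, 1.9, 4.9]
opening: 0.29
```

drive_tool --increments '[[[0, 0, 0], 0], [[0, 0, 0], 0], [[0, 0, 0], 0], [[0, 0, 0], 0], [[0, 0, -0.03], 0], [[0, 0, -0.1], 0], [[0, 0, -0.2], 0], [[0, 0, -0.3], 0]]' --claw 0.5

```text
time_s: 8.25
eef_pos: [0.5981, 0.0513, 0.2661]
eef_rot: [0.001, 0.383, 0.924, 0.0]
wrist_force: [0.1, -0.1, -0.2]
opening: 0.501
```

```bash
cat > mar.py <<'E'
from h import *
import sys
w=get_calibration("wrist");im=camera("wrist")
hsv=cv2.cvtColor(im,cv2.COLOR_BGR2HSV)
m=((hsv[...,0]<=13)&(hsv[...,1]>110)&(hsv[...,2]>100)).astype(np.uint8)
n,l,s,ce=cv2.connectedComponentsWithStats(m)
for i in range(1,n):
    if 200<s[i,4]<6000 : print(ce[i].round(1),s[i,2:],ray(w,ce[i],float(sys.argv[1])).round(4))
cv2.imwrite(sys.argv[2],im)
E
python3 mar.py .026 pics/w4.png
python3 -c "
from h import *
go((.474,-.3185,.26),45)"
```

```text
[348.7   7.2] [ 32  24 364] [0.5332 0.1698 0.026 ]
[132.6 107.5] [  50   48 1815] [0.4797 0.0397 0.026 ]
[213.1 167.9] [  44   44 1474] [0.5394 0.0467 0.026 ]
[ 84.7 183.3] [  51   42 1658] [ 0.4868 -0.0199  0.026 ]
[286.3 223. ] [  41   42 1311] [0.5991 0.0537 0.026 ]
[244.4 286.4] [ 19  40 456] [ 0.6115 -0.0009  0.026 ]
[550.9 352. ] [ 26  49 648] [0.8143 0.1231 0.026 ]
[146.2 393.6] [ 53  56 806] [ 0.6205 -0.124   0.026 ]
[420.4 394.1] [ 53  56 938] [0.7747 0.0284 0.026 ]
t 8.3 pos [0.5995 0.0512 0.2699] yaw y 44.91 tilt z [ 0.007 -0.001 -1.   ] open 0.501 F [ 2.2 -0.2  2.2] -> shift [-0.693 -1.4    0.037] -0.001
```

View pics/w4.png

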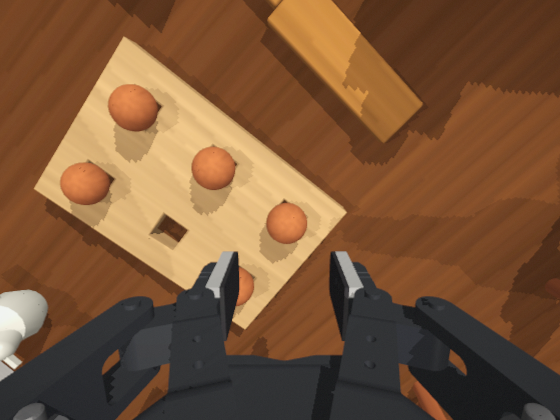

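A marble sits in pocket A at (286,223), which ray-casts to (0.599, 0.054), and the other marbles haven't moved. M3 is next.

drive_tool --increments '[[[-0.04, -0.08, 0], 0], [[-0.09, -0.18, 0], 0], [[-0.14, -0.28, 0], 0], [[-0.19, -0.38, 0], 0], [[-0.24, -0.48, 0], 0], [[-0.29, -0.58, 0], 0], [[-0.33, -0.66, 0], 0], [[-0.35, -0.7, 0], 0]]' --claw 0.38

```text
time_s: 9.3
eef_pos: [0.5356, -0.1353, 0.2647]
eef_rot: [0.001, 0.384, 0.923, -0.0]
wrist_force: [0.4, -0.0, -0.4]
opening: 0.624
```

drive_tool --increments '[[[-0.06, -0.12, 0], 0], [[-0.12, -0.24, 0], 0], [[-0.18, -0.36, 0], 0], [[-0.24, -0.48, 0], 0], [[-0.3, -0.6, 0], 0], [[-0.33, -0.66, 0], 0], [[-0.345, -0.7, 0], 0], [[-0.345, -0.7, 0], 0]]'

```text
time_s: 10.3
eef_pos: [0.4726, -0.3187, 0.2639]
eef_rot: [-0.0, 0.384, 0.923, 0.0]
wrist_force: [0.3, 0.6, -0.1]
opening: 0.621
```

```bash
python3 mar.py .016 pics/w5.png
python3 -c "
from h import *
go((.474,-.318,.1785),45)"
```

```text
[548.6  29.6] [ 24  27 269] [ 0.5008 -0.1203  0.016 ]
[509.4 123.7] [ 48  45 506] [ 0.5297 -0.1686  0.016 ]
[524.5 167.4] [  87  126 5644] [ 0.5605 -0.1778  0.016 ]
[285.8 222.2] [  39   39 1179] [ 0.4744 -0.3176  0.016 ]
[508.4 304.7] [ 146  139 5924] [ 0.6392 -0.2453  0.016 ]
[331.6 281.8] [ 22  38 655] [ 0.5308 -0.3264  0.016 ]
[256.3 331.3] [ 27  37 370] [ 0.5205 -0.396   0.016 ]
[285.9 353.6] [ 26  14 217] [ 0.551  -0.3942  0.016 ]
[428.8 395.7] [  55   54 1440] [ 0.6631 -0.3403  0.016 ]
t 10.35 pos [ 0.4728 -0.3183  0.2639] yaw y 44.91 tilt z [-0.     0.001 -1.   ] open 0.618 F [ 0.6 -0.5  0.1] -> shift [-0.003  0.004  0.341] -0.001
```

drive_tool --increments '[[[0, 0.005, 0.06], 0], [[0, 0.005, 0.13], 0], [[0, 0.005, 0.2], 0], [[0, 0.005, 0.26], 0], [[0, 0.005, 0.3], 0], [[0, 0.005, 0.33], 0], [[0, 0.005, 0.341], 0], [[0, 0.005, 0.341], 0]]'

```text
time_s: 11.35
eef_pos: [0.4736, -0.3181, 0.1789]
eef_rot: [0.0, 0.384, 0.924, -0.0]
wrist_force: [0.9, -0.3, -0.2]
opening: 0.623
```

drive_tool --increments '[[[0, 0, 0], 0], [[0, 0, 0], 0], [[0, 0, 0], 0], [[0, 0, 0], 0], [[0, 0, -0.03], 0], [[0, 0, -0.1], 0], [[0, 0, -0.2], 0], [[0, 0, -0.32], 0]]' --claw 1

```text
time_s: 12.35
eef_pos: [0.4734, -0.3178, 0.26]
eef_rot: [-0.0, 0.384, 0.924, 0.0]
wrist_force: [1.6, -0.6, 0.1]
opening: 0.294
```

```bash
python3 mar.py .1 pics/w6.png
python3 -c "
from h import *
go((.5463,-.0125,.26),45)"
```

```text
[511.3 124.1] [ 47  45 508] [ 0.489  -0.2088  0.1   ]
[525.9 166.6] [  85   99 5246] [ 0.5068 -0.2141  0.1   ]
[284.  278.7] [  57   60 2659] [ 0.4732 -0.3168  0.1   ]
[270.8 344.8] [ 19  23 217] [ 0.4927 -0.3451  0.1   ]
[428.6 355.4] [ 21  26 240] [ 0.5493 -0.2969  0.1   ]
t 12.4 pos [ 0.4748 -0.3189  0.2647] yaw y 44.91 tilt z [ 0.005 -0.005 -1.   ] open 0.29 F [ 2.3 -1.5  1.6] -> shift [0.666 1.068 0.014] -0.001
```

drive_tool --increments '[[[0.07, 0.1, 0], 0], [[0.16, 0.25, 0], 0], [[0.25, 0.4, 0], 0], [[0.34, 0.55, 0], 0], [[0.43, 0.7, 0], 0], [[0.53, 0.85, 0], 0], [[0.61, 0.97, 0], 0], [[0.63, 1.0, 0], 0]]'

```text
time_s: 13.4
eef_pos: [0.5396, -0.028, 0.2596]
eef_rot: [0.0, 0.382, 0.924, 0.0]
wrist_force: [0.2, 0.1, -0.9]
opening: 0.293
```

drive_tool --increments '[[[0.03, 0.07, 0], 0], [[0.03, 0.07, 0], 0], [[0.03, 0.07, 0], 0], [[0.03, 0.07, 0], 0], [[0.03, 0.07, 0], 0], [[0.03, 0.07, 0], 0], [[0.03, 0.07, 0], 0], [[0.03, 0.07, 0], 0]]'

```text
time_s: 14.4
eef_pos: [0.5466, -0.0123, 0.2587]
eef_rot: [0.0, 0.384, 0.924, -0.0]
wrist_force: [0.1, 0.5, -0.1]
opening: 0.287
```

```bash
python3 -c "
from h import *
go((.5463,-.0122,.1895),45)"
```

```text
t 14.4 pos [ 0.5466 -0.0123  0.2587] yaw y 44.9 tilt z [ 0. -0. -1.] open 0.287 F [ 0.1  0.5 -0.1] -> shift [ 0.001 -0.     0.277] -0.001
```

drive_tool --increments '[[[0, 0, 0.05], 0], [[0, 0, 0.11], 0], [[0, 0, 0.17], 0], [[0, 0, 0.22], 0], [[0, 0, 0.25], 0], [[0, 0, 0.27], 0], [[0, 0, 0.277], 0], [[0, 0, 0.277], 0]]'

```text
time_s: 15.4
eef_pos: [0.5468, -0.0124, 0.1898]
eef_rot: [0.0, 0.383, 0.924, -0.0]
wrist_force: [0.6, -0.4, 0.6]
opening: 0.294
```

drive_tool --increments '[[[0, 0, 0], 0], [[0, 0, 0], 0], [[0, 0, 0], 0], [[0, 0, 0], 0], [[0, 0, -0.03], 0], [[0, 0, -0.1], 0], [[0, 0, -0.25], 0], [[0, 0, -0.42], 0]]' --claw 0.5

```text
time_s: 16.4
eef_pos: [0.5464, -0.0122, 0.2963]
eef_rot: [-0.0, 0.384, 0.924, -0.0]
wrist_force: [1.0, -0.5, 0.3]
opening: 0.504
```

drive_tool --increments '[[[0.05, 0.1, -0.1], 0], [[0.12, 0.22, -0.2], 0], [[0.2, 0.34, -0.3], 0], [[0.27, 0.46, -0.3], 0], [[0.35, 0.58, -0.3], 0], [[0.42, 0.7, -0.3], 0], [[0.46, 0.75, -0.3], 0], [[0.46, 0.75, -0.3], 0]]' --claw 0

```text
time_s: 17.4
eef_pos: [0.5979, 0.2021, 0.37]
eef_rot: [0.0, 0.383, 0.924, -0.0]
wrist_force: [0.6, -1.2, 0.1]
opening: 1.003
```

```bash
python3 - <<'E'
from h import *
go((.533,.289,.33),45)
a=camera("top");b=camera("wrist");w=get_calibration("wrist")
cv2.imwrite("pics/w7.png",b)
c=get_calibration("top")
cv2.imwrite("pics/both.png",cv2.resize(np.hstack([cv2.resize(a[170:280,110:430],(560,193)).repeat(1,0)]),None,fx=1.4,fy=1.4))
print("knob proj",proj(w,(.533,.289,.13)))
hsv=cv2.cvtColor(a,cv2.COLOR_BGR2HSV)
m=((hsv[...,0]<=13)&(hsv[...,1]>115)&(hsv[...,2]>130)).astype(np.uint8);m[:185]=0;m[265:]=0
n,l,s,ce=cv2.connectedComponentsWithStats(m)
for i in range(1,n):
    if 30<s[i,4]<300 and 240<ce[i][0]<420: print(ce[i].round(1),s[i,2:])
top=cv2.resize(a[170:280,120:440],(640,220));cv2.imwrite("pics/both.png",np.vstack([top,cv2.resize(b,(507,380))if 0 else cv2.copyMakeBorder(cv2.resize(b,(507,380)),0,0,0,133,0)]))
E
```

```text
t 17.4 pos [0.5979 0.2021 0.37  ] yaw y 44.99 tilt z [ 0. -0. -1.] open 1.003 F [ 0.6 -1.2  0.1] -> shift [0.43  0.062 0.16 ] -0.0
knob proj [310.73884449  48.63633365]
[275.9 198.6] [ 12  11 102]
[251.8 200.9] [11 11 99]
[278.6 222.5] [ 12  12 102]
[254.5 225.1] [ 12  11 103]
[402.2 228.8] [ 8  7 43]
[281.3 246.9] [ 12  11 108]
[256.9 249.6] [11 11 99]
```

View pics/both.png

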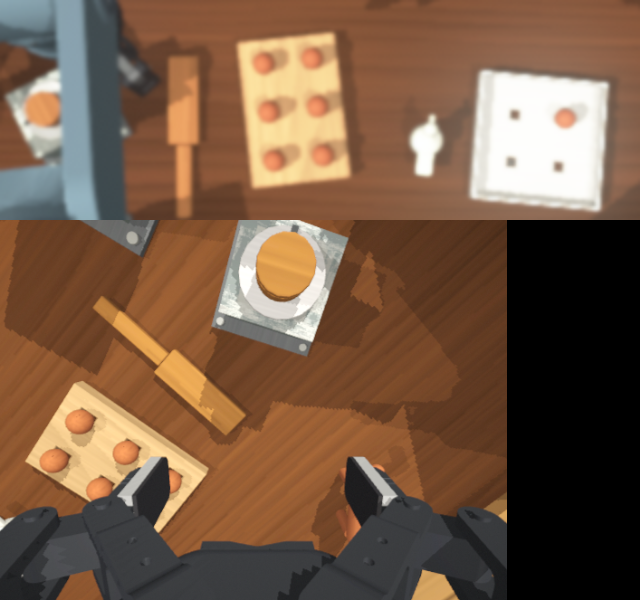

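All six pockets are filled, one marble is left in the pan, and the bystanders haven't moved. The knob in the wrist view, at about (315,50) full-size, matches its projection of (311,49). Moving above it.

drive_tool --increments '[[[0.06, 0.01, 0], 0], [[0.14, 0.02, 0], 0], [[0.22, 0.03, 0.04], 0], [[0.3, 0.04, 0.08], 0], [[0.37, 0.05, 0.12], 0], [[0.42, 0.06, 0.16], 0], [[0.43, 0.062, 0.16], 0], [[0.43, 0.062, 0.16], 0]]'

```text
time_s: 18.5
eef_pos: [0.5336, 0.2887, 0.3296]
eef_rot: [0.0, 0.383, 0.924, 0.0]
wrist_force: [0.2, 0.0, 0.2]
opening: 0.998
```

```bash
python3 - <<'E'
from h import *
w=get_calibration("wrist");im=camera("wrist")
hsv=cv2.cvtColor(im,cv2.COLOR_BGR2HSV);print(proj(w,(.533,.289,.13)))
m=((hsv[...,0]>8)&(hsv[...,0]<=22)&(hsv[...,1]>110)&(hsv[...,2]>140)).astype(np.uint8)
n,l,s,ce=cv2.connectedComponentsWithStats(m)
for i in range(1,n):
    if s[i,4]>800: print(ce[i].round(1),s[i],ray(w,ce[i],.13).round(4))
cv2.imwrite("pics/w8.png",im)
go((.533,.289,.274),45)
E
```

```text
[282.52939403 245.77773098]
[204.8  39. ] [ 164    0   81  105 1727] [0.4339 0.3368 0.13  ]
[241.7 144.7] [   79     0   299   348 33976] [0.4794 0.3133 0.13  ]
[392.9 188. ] [ 374  154   36   63 1088] [0.5513 0.3533 0.13  ]
[288.1 238.3] [ 254  200   70   77 4216] [0.5321 0.2943 0.13  ]
[ 59.3 285.7] [   0  242  147  100 6741] [0.4594 0.1811 0.13  ]
[327.2 338.5] [ 241  309  157   63 5616] [0.5943 0.2657 0.13  ]
[195.7 344.9] [ 170  317   54   56 1519] [0.541  0.2062 0.13  ]
t 18.55 pos [0.5338 0.2884 0.3299] yaw y 44.88 tilt z [ 0.001  0.    -1.   ] open 1.0 F [ 0.4 -0.5  0.6] -> shift [ 0.004 -0.001  0.224] -0.001
```

View pics/w8.png

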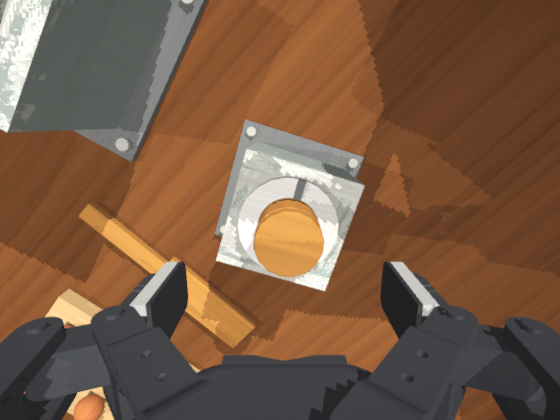

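The knob is centred at about (288,242), roughly (0.534, 0.292), and the rib shows at (300,187). I'll descend, grip and try a 45° turn.

drive_tool --increments '[[[0.008, 0.01, 0.03], 0], [[0.008, 0.01, 0.07], 0], [[0.008, 0.01, 0.12], 0], [[0.008, 0.01, 0.16], 0], [[0.008, 0.01, 0.19], 0], [[0.008, 0.01, 0.21], 0], [[0.008, 0.01, 0.222], 0], [[0.008, 0.01, 0.222], 0]]'

```text
time_s: 19.55
eef_pos: [0.5337, 0.2918, 0.2739]
eef_rot: [0.0, 0.383, 0.924, 0.0]
wrist_force: [0.3, 1.0, 0.6]
opening: 1.004
```

drive_tool --increments '[[[0, 0, 0], 0], [[0, 0, 0], 0], [[0, 0, 0], 0], [[0, 0, 0], 0], [[0, 0, 0], 0], [[0, 0, 0], 0], [[0, 0, 0], 0], [[0, 0, 0], 0]]' --claw 1

```text
time_s: 20.55
eef_pos: [0.5339, 0.2919, 0.2745]
eef_rot: [0.0, 0.384, 0.924, 0.0]
wrist_force: [-0.1, -0.2, 5.3]
opening: 0.454
```

```bash
python3 - <<'E'
from h import *
go((.534,.292,.274),45);print(get_obs()["torque"],get_obs()["q"])
E
```

```text
t 20.55 pos [0.5339 0.2919 0.2745] yaw y 44.89 tilt z [ 0.001  0.    -1.   ] open 0.454 F [-0.1 -0.2  5.3] -> shift [0.    0.    0.002] -0.001
[0.0492932  0.0133643  0.05322288] [ 3.05489827e-01  3.95121853e-01  1.61873620e+00  3.95710374e-05
  1.12656860e+00 -4.78086671e-01]
```

drive_tool --increments '[[[0, 0, 0], 0.07], [[0, 0, 0], 0.14], [[0, 0, 0], 0.21], [[0, 0, 0], 0.28], [[0, 0, 0], 0.35], [[0, 0, 0], 0.42], [[0, 0, 0], 0.48], [[0, 0, 0], 0.5]]'

```text
time_s: 21.55
eef_pos: [0.5328, 0.2898, 0.2744]
eef_rot: [0.001, 0.707, 0.707, -0.004]
wrist_force: [-9.3, -14.5, 16.1]
opening: 0.45
```

```bash
python3 - <<'E'
from h import *
go((.534,.292,.274),45);print(get_obs()["torque"],get_obs()["joint_efforts"][5])
E
```

```text
t 21.55 pos [0.5328 0.2898 0.2744] yaw y -0.06 tilt z [-0.004 -0.007 -1.   ] open 0.45 F [ -9.3 -14.5  16.1] -> shift [0.009 0.005 0.001] -0.501
[-2.11314913  1.60727471  0.74994956] 0.7221355475485325
```

Clockwise met the stop, with a torque of 0.75 N m. Now anticlockwise.

drive_tool --increments '[[[0, 0, 0], -0.11], [[0, 0, 0], -0.22], [[0, 0, 0], -0.33], [[0, 0, 0], -0.44], [[0, 0, 0], -0.55], [[0, 0, 0], -0.66], [[0, 0, 0], -0.75], [[0, 0, 0], -0.8]]'

```text
time_s: 22.55
eef_pos: [0.5353, 0.2914, 0.2749]
eef_rot: [0.003, 0.156, 0.988, 0.0]
wrist_force: [6.4, -1.5, 2.7]
opening: 0.451
```

```bash
python3 - <<'E'
from h import *
go((.534,.292,.274),45);print(get_obs()["torque"],get_obs()["joint_efforts"][5])
E
```

```text
t 22.55 pos [0.5353 0.2914 0.2749] yaw y 72.05 tilt z [ 0.005  0.    -1.   ] open 0.451 F [ 6.4 -1.5  2.7] -> shift [0.006 0.001 0.004] 0.301
[-0.32213486 -1.09957188 -0.08509433] 0.4499926418066025
```

drive_tool --increments '[[[0, 0, 0], -0.08], [[0, 0, 0], -0.16], [[0, 0, 0], -0.24], [[0, 0, 0], -0.32], [[0, 0, 0], -0.4], [[0, 0, 0], -0.48], [[0, 0, 0], -0.56], [[0, 0, 0], -0.58]]'

```text
time_s: 23.55
eef_pos: [0.5345, 0.2926, 0.2748]
eef_rot: [0.002, -0.294, 0.956, 0.001]
wrist_force: [3.7, 5.9, 2.2]
opening: 0.448
```

```bash
python3 - <<'E'
from h import *
go((.534,.292,.274),45);print(get_obs()["torque"],get_obs()["q"])
im=camera("wrist");cv2.imwrite("pics/w9.png",im)
E
```

```text
t 23.55 pos [0.5345 0.2926 0.2748] yaw y 124.19 tilt z [ 0.004  0.003 -1.   ] open 0.448 F [3.7 5.9 2.2] -> shift [ 0.003 -0.001  0.003] 0.88
[ 0.84982461 -0.68611501 -0.10225964] [ 3.05962656e-01  3.95383667e-01  1.61769289e+00  1.63815198e-03
  1.12407944e+00 -1.86226679e+00]
```

View pics/w9.png

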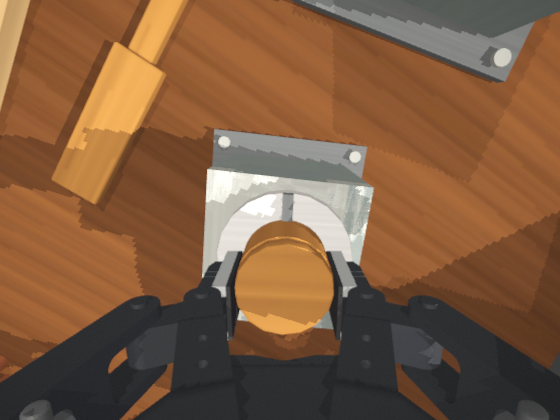

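The rib is now straight ahead of the tool at (288,207), so the cap has turned about 95° anticlockwise with little torque. Lifting now.

drive_tool --increments '[[[0, 0, -0.01], 0], [[0, 0, -0.03], 0], [[0, 0, -0.05], 0], [[0, 0, -0.07], 0], [[0, 0, -0.09], 0], [[0, 0, -0.11], 0], [[0, 0, -0.13], 0], [[0, 0, -0.13], 0]]'

```text
time_s: 24.6
eef_pos: [0.5338, 0.2919, 0.3071]
eef_rot: [0.0, -0.293, 0.956, -0.0]
wrist_force: [1.0, 0.0, -2.4]
opening: 0.447
```

```bash
python3 - <<'E'
from h import *
go((.534,.292,.374),45);print(get_obs()["torque"])
E
```

```text
t 24.6 pos [0.5338 0.2919 0.3071] yaw y 124.1 tilt z [ 0.001  0.    -1.   ] open 0.447 F [ 1.   0.  -2.4] -> shift [-0.001 -0.    -0.268] 0.879
[-0.00952902 -0.00359756  0.00175575]
```

drive_tool --increments '[[[0, 0, -0.03], 0], [[0, 0, -0.07], 0], [[0, 0, -0.12], 0], [[0, 0, -0.17], 0], [[0, 0, -0.21], 0], [[0, 0, -0.25], 0], [[0, 0, -0.27], 0], [[0, 0, -0.27], 0]]'

```text
time_s: 25.6
eef_pos: [0.5337, 0.2918, 0.3743]
eef_rot: [0.0, -0.293, 0.956, 0.0]
wrist_force: [-0.7, -0.9, -2.9]
opening: 0.45
```

drive_tool --increments '[[[0, 0, 0], 0], [[0, 0, 0], 0], [[0, 0, 0], 0], [[0, 0, 0], 0], [[0, 0, 0], 0], [[0, 0, 0], 0], [[0, 0, 0], 0], [[0, 0, 0], 0]]'

```text
time_s: 26.6
eef_pos: [0.5337, 0.2918, 0.374]
eef_rot: [0.0, -0.293, 0.956, -0.0]
wrist_force: [-0.9, 0.4, -2.8]
opening: 0.451
```

```bash
python3 - <<'E'
from h import *
go((.534,.292,.374),45);print(get_obs()["torque"])
s=camera("scene");a=camera("top")
cv2.imwrite("pics/end.png",np.vstack([cv2.resize(s[60:345,80:460],(760,570))[:, :][:380],cv2.copyMakeBorder(cv2.resize(a[170:280,120:440],(640,220)),0,0,0,120,0)]))
E
```

```text
t 26.6 pos [0.5337 0.2918 0.374 ] yaw y 124.09 tilt z [ 0. -0. -1.] open 0.451 F [-0.9  0.4 -2.8] -> shift [-0.002 -0.    -0.   ] 0.879
[0.02993204 0.00040248 0.00140466]
```

View pics/end.png

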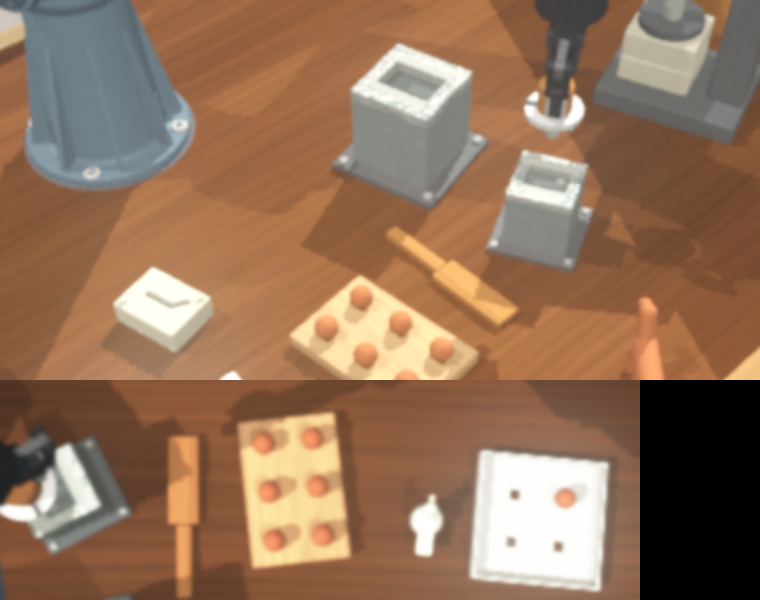

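The cap hangs level above the open mouth at about (555,110), and the rack and pan are as intended. Handing in.

```bash
python3 -c "
from bench import *
print(hand_in())"
```

```text
the job is handed in; nothing more can be done
None
```

The job is handed in, at about 26.6 s of the 72 s allowed. It reports no verdict, so what follows rests on my own checks.

- **Marbles:** I moved two spares from the pan into the two empty pockets. The last overhead picture shows all six pockets filled and one marble left in the pan.
- **Cap:** Clockwise met the hard stop, with a torque of 0.75 N m. Anticlockwise turned easily, with about 0.1 N m of torque. From the rib, I estimate the cap turned about 95°, and it then lifted off freely.
- **Final pose:** The gripper holds the cap about 10 cm straight above the mouth, still, and level as far as the picture shows. The wrist force is about -2.8 N vertically, which fits the cap's weight, and the tool's tilt reads zero.
- **Bystanders:** The paddle, pigeon and mold half look undisturbed in the final pictures. I did not re-measure any bystander, and the last crop shows only part of one horse.

No check failed. The wrist and overhead cameras disagreed by 1–3 mm on marble positions, and by about 4 mm on the knob. I used the wrist view for the last placements and the knob grip. I viewed 10 pictures in all, crops included.

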